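# Demould the cast bracket and store it covered

## Task

Lift the oblong cast bracket out of its mould and stand it foot down on the floor of the open round metal dish, without dropping it. Then put the loose lid on the dish so that it sits seated and level on the rim, set down rather than dropped. Leave the round casting in its own mould.

Things in the scene. Friction and masses are not known exactly. Their poses are not given: they have to be found in the camera images.
- oblong_mould: Fixed aluminium mould block, 80 (its x) x 64 (its y) x 22 mm high, with an oblong open cavity 48 x 32 mm, 14 mm deep (cavity floor 8 mm above the table), long side along its x. Origin: centre of the underside; z up.
- bracket: White plastic casting, an upside-down T, in the oblong mould with 1 mm play all round. Foot 46 (its x) x 30 (its y) x 16 mm high, on it a low step 40 x 16 mm up to 19.5 mm, then an upright web 34 (x) x 10 (y) mm up to 38 mm: grip the web across its 10 mm. In the mould the foot top stands 2 mm above the block. Origin: centre of the foot underside; z up. 50 g.
- round_mould: Fixed aluminium mould block of the same outside size (80 x 64 x 22 mm) with a round cavity 40 mm across, 14 mm deep. Origin: centre of the underside.
- round_casting: White plastic casting in the round mould, to be left there: round foot 38 mm across x 16 mm high with a round boss 14 mm across that rises to 38 mm. Origin: centre of the foot's underside.
- dish: Loose open round steel dish, 97 mm across outside, 90 mm inside, 50 mm high, inner floor 4 mm above its underside, 0.35 kg. Origin: centre of the underside; z up. Inside it the fingers can be opened only a little, not fully.
- dish_rim (a point): Centre of the dish's mouth, level with its rim, 50 mm above the dish's origin.
- lid: Loose round steel lid, flat on the table: flange 102 mm across, 5 mm thick; under it a plug 82 mm across (tapering to 76), 5 mm deep, 4 mm play in the dish; on top a black round knob 22 mm across, from 14 to 32 mm above the origin, on a thinner neck. Origin: centre of the plug underside; z up. Seated, its origin is 45 mm above the dish origin. 120 g.
- lid_knob (a point): Middle of the lid's knob, on the axis, 23 mm above the lid's origin.
Mind the look-alikes: they are no part of the job. Leave any orange or pink look-alike of the bracket alone.

How it is judged:
On the way, in this order (a step that is already met when the one before it is completed fails the run):
1. the bracket is lifted clear of its mould (z of bracket in the frame of oblong_mould above 0.03 m), for 0.1 s.
2. the bracket stands foot down on the floor of the dish, let go (horizontal distance between bracket and dish below 0.03 m and z of bracket in the frame of dish between 0 and 0.008 m and angle between bracket's own z axis and vertical below 0.1 rad and contact force between bracket and the fingers below 0.3 N), for 0.2 s.
At the end, for the whole second after the job is handed in: Bracket foot down (0.1 rad) on the dish floor within 30 mm of its axis; dish upright on the table (0.05 rad); lid centred on it within 6 mm, within 1.5 mm of seated height, parallel to the rim within 0.03 rad, level within 0.05; all released, at rest; round casting down in its own mould (horizontal distance between bracket and dish below 0.03 m and z of bracket in the frame of dish between 0 and 0.008 m and angle between bracket's own z axis and vertical below 0.1 rad and horizontal distance between lid and dish below 0.006 m and z of lid in the frame of dish between 0.0435 and 0.0465 m and angle between the z axis of lid and the z axis of dish, either way round below 0.03 rad and angle between each of lid, dish's own z axis and vertical below 0.05 rad and height (world z) of dish below 0.01 m and linear speed of each of lid, bracket, dish below 0.02 m/s and horizontal distance between round_casting and round_mould below 0.005 m and z of round_casting in the frame of round_mould below 0.012 m); the robot touches nothing.
It fails at once if the bracket is dropped into the dish (faster than 0.5 m/s inside it) (horizontal distance between bracket and dish below 0.045 m and z of bracket in the frame of dish below 0.045 m and linear speed of bracket above 0.5 m/s).
It fails at once if the lid is dropped onto the dish (faster than 0.5 m/s just above the rim) (horizontal distance between lid and dish below 0.05 m and z of lid in the frame of dish below 0.08 m and linear speed of lid above 0.5 m/s).
It fails at once if the round casting is taken out of its mould (z of round_casting in the frame of round_mould above 0.022 m).
It also fails if it takes over 64 s, if anything falls off the work surface, if the arm or the gripper's body presses on something with over 40 N, if the wrist force passes 120 N, or if a joint passes its speed limit or range.

## Robot

A 6-joint arm with a two-finger parallel gripper is mounted at the origin on a cart in front of the work surface, level with it; the furniture and walls round the work are solid. World frame = base frame: x ahead of the robot, y to its left, z up, the work surface at z = 0. Lengths are in m, angles in rad, forces in N, time in s.
With the tool pointing down it reaches from about 0.35 to 0.975 m from the base axis. Payload 4.9 kg.
Tool frame: the origin (TCP) lies at the very end of the fingers, on their centre line; the grasp point (between the pads) lies 19 mm behind it; z points along the fingers, y is the line along which they close (so a half turn about z gives the same grasp; the last joint's range is limited). The gripper opens to 85 mm and grips with 20 to 120 N. Pads are 22 mm wide; open, the fingers measure 114 mm over their backs; the gripper's body (76 mm by 85 mm) begins 54 mm behind the grasp point. The pads swing forward as they close: fully open they stand 13 mm farther back than shut.
Start: joints at [1.201, 0.053, 1.613, -0, 1.476, -0.119], TCP at [0.155, 0.605, 0.231] pointing down, gripper open.
Joint ranges: [-3.01, 3.01], [-1.01, 2.22], [0.06, 2.58], [-1.02, 4.17], [0.09, 2.62], [-3.14, 3.14]. Speed limits (rad/s): [2.57, 2.57, 3.14, 3.14, 3.14, 3.14].

## Interface

Orientations are given as a unit quaternion [w, x, y, z].
In Python, from plant import monitor, vision, manip gives the robot as it stands. The module is installed in compiled form; this text tells all that it offers.
- The arm moves only by the tool arm_command, never from a script. Its argument "rows" is a list of rows, each a list of 3 entries, a list of its own where there are three numbers: the finger opening in mm, from 0 to 85.4, then the shift along the world's x, y, z in units of 30 cm (1.0 is 30 cm), then the turn, a rotation vector about the world's x, y, z in units of pi/2 rad (1.0 is pi/2 rad). In form: [[claw, [x, y, z], [wx, wy, wz]], ...]. A call has 1 to 12 rows; each row is the pose to reach, as a shift and turn from the pose commanded when the call began; what a row does not reach only later rows make up. A row lasts 1/12 s, in which the tool goes at most 41.7 mm and 7.16 degrees, less where a joint would pass 70% of its speed; a pose out of reach is approached as far as the arm can. A call with a number of a shift or a turn outside -1 to 1 is refused whole. A call with a gripper value outside its range is refused whole. The fingers move at their own pace and stop on an object; the grip force is fixed at half the most. Time passes only in rows, so rows that repeat a pose let the fingers close. It gives the time, the measured TCP pose, the force, the opening and the grip force at its end, in the units of the state.
- monitor.state(): the state, without advancing time (a new reading comes with each control period).
- vision.grab_frame(name): name is "scene" or "top" or "wrist"; returns a dict with "color" (384x512x3 uint8, red, green, blue), "z_map" (384x512 float32, m along the optical axis (not along the pixel's ray), 0 where there is no reading), "mtx" (3x3 intrinsics, pixels), "R" (3x3) and "t" (3): a world point X has camera coordinates R X + t. Camera axes: x right, y down, z forward; pixel columns grow to the right and rows downward; lengths in m; the calibration is good to about 2 mm. The wrist camera is an equidistant fisheye: a pixel r from the principal point sees the ray r / f radians off the axis. A picture is of the moment at which its call begins.
- manip.job_done(): hands the job in; it is judged then, once.
The state is a dict: "time": time; "joint_pos": joint angles; "joint_vel": joint speeds; "joint_efforts": joint torques, N m; "tool_pos": TCP position; "tool_rot": TCP orientation; "contact_force": force on the tool from outside, world axes, zero at the start; "ft_torque": the same for the moment, N m; "gripper_width": opening from 0.0 (shut) to 1.0 (fully open); "grasp_force": force on a finger pad.
Only numpy, scipy, OpenCV 4.12 (cv2) and the standard library are available. Lean on these libraries where they do the work, as an engineer would, in place of code of your own. Each camera call takes 0.05 s, during which the arm holds its last target. There are 200 camera calls.

## Working session

There is one attempt and no reset: what is moved stays moved. The work goes in short steps, Python scripts to look and compute and a tool call to move; the robot and the scene stay as the last step left them, time stands still between calls to the robot, and variables do not carry over. Pictures are saved under pics/ and viewed, at most 10 in all, crops included, and the job is handed in when it is done.

Besides the shell and the picture viewer there is one more tool, called after ">>>" by a JSON object that holds its "method" and its "body". arm_command: Moves the arm, as the interface text tells. Shifts and turns lie within -1 to 1; 1 stands for 30 cm of shift or pi/2 rad of turn. Its arguments: {"type":"object","properties":{"rows":{"type":"array"}},"required":["rows"]}

```bash
mkdir -p pics; cat > h.py <<'E'
import numpy as np, cv2, pickle
from plant import monitor, vision, manip
def grab(n):
    f=vision.grab_frame(n); pickle.dump(f,open(f'{n}.pkl','wb')); return f
def load(n): return pickle.load(open(f'{n}.pkl','rb'))
def cam(f): return -f['R'].T@f['t']
def rays(f,uv,fish=False):
    uv=np.atleast_2d(np.asarray(uv,float)); K=f['mtx']
    xy=(uv-[K[0,2],K[1,2]])/[K[0,0],K[1,1]]
    if fish:
        r=np.linalg.norm(xy,axis=1,keepdims=True); s=np.where(r>1e-9,np.sin(r)/np.maximum(r,1e-9),1)
        d=np.hstack([xy*s,np.cos(r)])
    else: d=np.hstack([xy,np.ones((len(xy),1))])
    return d@f['R']
def onplane(f,uv,z,fish=False):
    d=rays(f,uv,fish); c=cam(f); return c+d*((z-c[2])/d[:,2:])
def meet(c1,d1,c2,d2):
    A=np.stack([d1,-d2],1); s=np.linalg.lstsq(A,c2-c1,rcond=None)[0]
    p,q=c1+s[0]*d1,c2+s[1]*d2; return (p+q)/2,np.linalg.norm(p-q)
def cloud(f):
    z=f['z_map']; v,u=np.indices(z.shape); K=f['mtx']
    P=np.stack([(u-K[0,2])/K[0,0]*z,(v-K[1,2])/K[1,1]*z,z],-1)
    return (P-f['t'])@f['R']
E
python3 - <<'E'
from h import *
a=[grab(n) for n in('scene','top')]
cv2.imwrite('pics/a.png',np.vstack([cv2.cvtColor(f['color'],4) for f in a])[:, :] if 0 else cv2.resize(np.hstack([cv2.cvtColor(f['color'],4) for f in a]),(800,300)))
cv2.imwrite('pics/top.png',cv2.resize(cv2.cvtColor(a[1]['color'],4),(800,600)))
for f in a: print(cam(f),f['R'][2],f['mtx'][0])
E
```

```text
[0.51946203 0.73141182 0.83651701] [-0.0072722  -0.62058935 -0.78410202] [395.1904949    0.         253.40399266]
[0.34718253 0.12868806 1.1089264 ] [ 0.17844573  0.02589096 -0.98360906] [412.00679362   0.         250.16352027]
```

View pics/top.png

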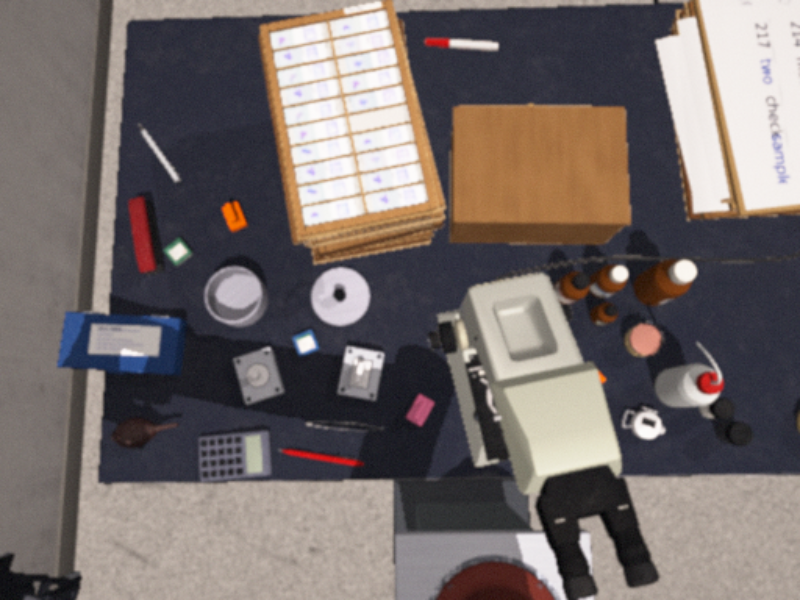

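View pics/a.png

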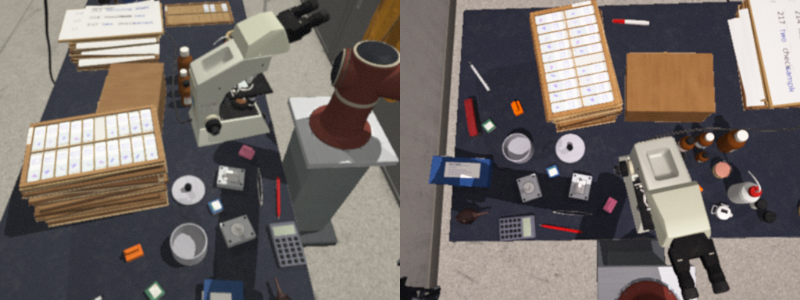

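```bash
python3 - <<'E'
from h import *
s,t=load('scene'),load('top')
C=[]
for n,f in(('s',s),('t',t)):
    P=cloud(f); c=f['color'].astype(int); C.append(P)
    # scene crop around work area
    box={'s':(180,345,200,340),'t':(120,270,120,300)}[n]
    v0,v1,u0,u1=box
    cr=cv2.cvtColor(f['color'][v0:v1,u0:u1],4); cv2.imwrite(f'pics/c{n}.png',cr)
a=cv2.imread('pics/cs.png');b=cv2.imread('pics/ct.png')
k=4; a=cv2.resize(a,None,fx=3.4,fy=3.4,interpolation=2); cv2.imwrite('pics/cs.png',a)
k=4; b=cv2.resize(b,None,fx=4,fy=4,interpolation=2); cv2.imwrite('pics/ct.png',b)
def at(n,f,P,uvs):
    for nm,(u,v) in uvs.items(): print(n,nm,P[v,u].round(3))
at('top',t,C[1],dict(table=(300,250),dishfloor=(150,189),lid=(205,190),knob=(217,188),mould=(222,250),web=(231,236),rmould=(155,250),rboss=(165,240),scope=(333,210),slidebox=(230,80),bluebox=(80,218),brownbox=(340,110)))
# objects by height map in world grid from both
for n,P in zip('st',C):
    m=(P[...,0]>0.3)&(P[...,0]<0.8)&(P[...,1]>0.15)&(P[...,1]<0.65)&(P[...,2]>0.012)&(P[...,2]<0.07)
    k,l,st,ce=cv2.connectedComponentsWithStats(m.astype(np.uint8))
    for i in range(1,k):
        if st[i,4]>60: q=P[l==i]; print(n,st[i],q.min(0).round(3),q.max(0).round(3),np.median(q,0).round(3))
E
```

```text
top table [0.376 0.035 0.077]
top dishfloor [0.55  0.432 0.005]
top lid [0.543 0.28  0.011]
top knob [0.544 0.245 0.033]
top mould [0.381 0.233 0.024]
top web [0.416 0.208 0.043]
top rmould [ 0.384  0.417 -0.004]
top rboss [0.408 0.379 0.045]
top scope [ 0.453 -0.022  0.245]
top slidebox [0.767 0.196 0.21 ]
top bluebox [0.47  0.609 0.034]
top brownbox [ 0.715 -0.071  0.136]
s [278 213  36  29 799] [0.368 0.173 0.012] [0.457 0.252 0.049] [0.414 0.218 0.023]
s [236 233  10  13  94] [0.537 0.222 0.012] [0.558 0.26  0.035] [0.546 0.252 0.031]
s [ 124  239   91   36 1279] [0.607 0.257 0.012] [0.8   0.324 0.07 ] [0.703 0.304 0.027]
s [266 255  21  18 191] [0.444 0.287 0.012] [0.489 0.329 0.018] [0.468 0.309 0.014]
s [ 281  276   47   40 1127] [0.364 0.345 0.012] [0.459 0.429 0.048] [0.414 0.391 0.022]
s [218 286  47  53 830] [0.499 0.376 0.012] [0.594 0.474 0.054] [0.547 0.418 0.039]
s [344 286  20  54 381] [0.3   0.369 0.012] [0.321 0.484 0.02 ] [0.308 0.416 0.015]
s [158 313  25  22 320] [0.671 0.417 0.012] [0.722 0.459 0.041] [0.693 0.442 0.02 ]
s [350 355  22  29 216] [0.309 0.517 0.02
[... 528 characters left out ...]
55] [0.625 0.201 0.02 ]
t [131 170  40  38 443] [0.497 0.373 0.012] [0.594 0.471 0.057] [0.546 0.426 0.039]
t [213 184  10  11  64] [0.531 0.234 0.012] [0.555 0.256 0.036] [0.544 0.245 0.031]
t [  63  200   56   40 1901] [0.414 0.514 0.012] [0.519 0.65  0.043] [0.465 0.58  0.036]
t [188 210  16  18 137] [0.443 0.285 0.012] [0.488 0.326 0.019] [0.464 0.306 0.014]
t [217 221  29  35 737] [0.367 0.172 0.012] [0.456 0.247 0.051] [0.411 0.209 0.023]
t [150 222  32  36 761] [0.365 0.342 0.012] [0.457 0.425 0.053] [0.41  0.382 0.023]
t [ 71 267  44  17 437] [0.301 0.515 0.017] [0.342 0.626 0.056] [0.322 0.576 0.042]
t [129 275  44   8 226] [0.301 0.365 0.012] [0.319 0.477 0.022] [0.307 0.408 0.015]
```

View pics/cs.png

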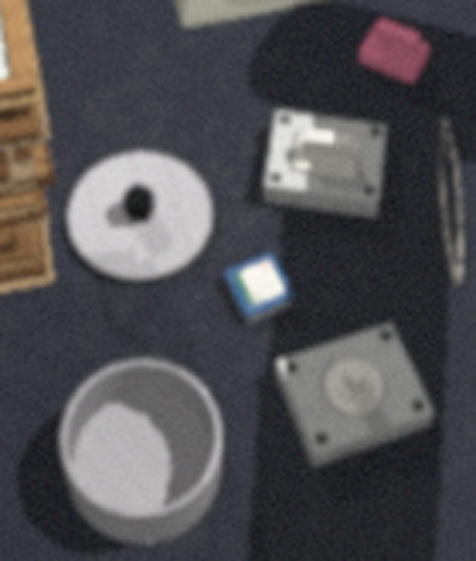

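View pics/ct.png

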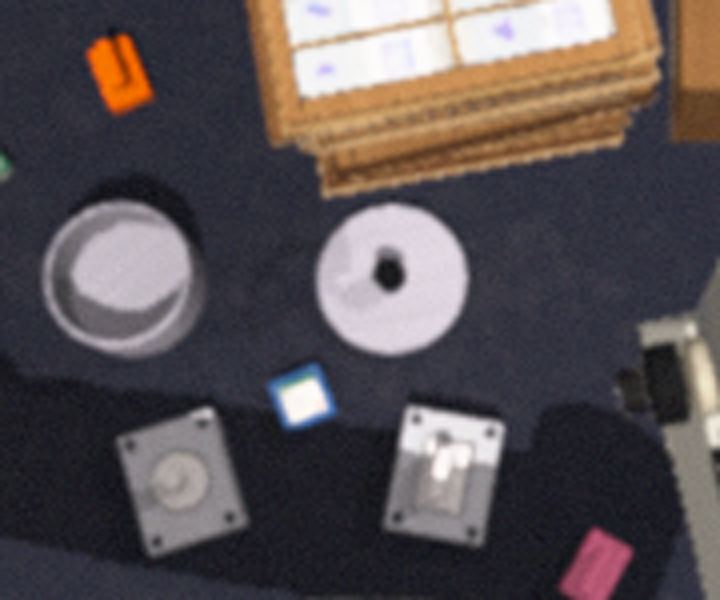

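```bash
python3 - <<'E'
from h import *
from scipy.spatial.transform import Rotation as Ro
s,t=load('scene'),load('top'); st=monitor.state()
q=st['tool_rot']; R=Ro.from_quat([q[1],q[2],q[3],q[0]]).as_matrix(); print('tool',st['tool_pos'],R.round(3).tolist())
for nm,c0 in(('obl',(.411,.211)),('rnd',(.412,.386))):
  for n,f in(('s',s),('t',t)):
    P=cloud(f); d=np.hypot(P[...,0]-c0[0],P[...,1]-c0[1])
    m=(d<.06)&(P[...,2]>.014)&(P[...,2]<.032)
    v,u=np.nonzero(m); W=onplane(f,np.c_[u,v],.022)[:,:2]
    r=cv2.minAreaRect((W*1000).astype(np.float32)); print(nm,n,r,'medz',np.median(P[m][:,2]))
    m=(d<.05)&(P[...,2]>.037); v,u=np.nonzero(m); W=onplane(f,np.c_[u,v],.046)[:,:2]
    print('  top feature',m.sum(),W.mean(0),cv2.minAreaRect((W*1000).astype(np.float32)),np.median(P[m][:,2]))
# dish rim & lid: circles
for n,f in(('s',s),('t',t)):
    P=cloud(f); d=np.hypot(P[...,0]-.547,P[...,1]-.422); m=(d<.06)&(P[...,2]>.042)
    v,u=np.nonzero(m); W=onplane(f,np.c_[u,v],.05)[:,:2]; print('rim',n,m.sum(),cv2.minEnclosingCircle((W*1000).astype(np.float32)),np.median(P[m][:,2]))
    # lid flange: bright, near
    g=f['color'].min(2); m=(np.hypot(P[...,0]-.545,P[...,1]-.25)<.07)&(g>110)&(P[...,2]<.03)
    v,u=np.nonzero(m); W=onplane(f,np.c_[u,v],.010)[:,:2]; print('lid',n,m.sum(),cv2.minEnclosingCircle((W*1000).astype(np.float32)),np.median(P[m][:,2]))
    m=(np.hypot(P[...,0]-.545,P[...,1]-.25)<.03)&(P[...,2]>.022); v,u=np.nonzero(m); W=onplane(f,np.c_[u,v],.03)[:,:2]; print('knob',n,W.mean(0),np.median(P[m][:,2]))
    m=(P[...,2]>.06)&(P[...,0]>.25)&(P[...,0]<.62)&(P[...,1]>-.1)&(P[...,1]<.3)
    for lo,hi in((.06,.12),(.12,.18),(.18,.3)):
        q=P[m&(P[...,2]>lo)&(P[...,2]<hi)]
        for xl in np.arange(.25,.62,.06):
            w=q[(q[:,0]>=xl)&(q[:,0]<xl+.06)]
            if len(w)>4: print('  obst',n,lo,round(xl,2),'ymax',np.percentile(w[:,1],98).round(3))
E
```

```text
tool [0.15489724 0.60491344 0.23019048] [[-0.969, 0.248, -0.001], [0.248, 0.969, -0.002], [0.0, -0.002, -1.0]]
obl s ((413.4316101074219, 214.48983764648438), (69.64389038085938, 79.91360473632812), 78.27086639404297) medz 0.02238263224136344
  top feature 77 [0.41332612 0.21585339] ((413.73321533203125, 216.18592834472656), (15.910897254943848, 33.59678649902344), 79.15348052978516) 0.04450065962550726
obl t ((411.6276550292969, 209.7947235107422), (63.9045295715332, 79.99362182617188), 78.51192474365234) medz 0.022703746779956555
  top feature 55 [0.4114563  0.21012322] ((411.51043701171875, 210.15927124023438), (10.13548755645752, 33.546329498291016), 78.2008285522461) 0.04584373200126264
rnd s ((412.38067626953125, 387.8328552246094), (82.0257339477539, 67.0228042602539), 17.22644805908203) medz 0.02236064928330842
  top feature 38 [0.41275308 0.3888957 ] ((412.73388671875, 388.8764953613281), (13.833808898925781, 10.531482696533203), 83.9411849975586) 0.04555278605866127
rnd t ((410.47589111328125, 383.4997863769531), (80.74127197265625, 66.05374145507812), 17.11854362487793) me
[... 1119 characters left out ...]
44.5608520507812, 246.33946228027344), 51.81681442260742) 0.010035025635313902
knob t [0.54555153 0.24551687] 0.031520850638756676
  obst t 0.06 0.25 ymax 0.024
  obst t 0.06 0.31 ymax 0.037
  obst t 0.06 0.37 ymax 0.047
  obst t 0.06 0.43 ymax 0.096
  obst t 0.06 0.49 ymax 0.051
  obst t 0.06 0.55 ymax 0.281
  obst t 0.06 0.61 ymax 0.276
  obst t 0.12 0.31 ymax 0.037
  obst t 0.12 0.43 ymax 0.077
  obst t 0.12 0.49 ymax 0.049
  obst t 0.12 0.55 ymax 0.286
  obst t 0.12 0.61 ymax 0.223
  obst t 0.18 0.25 ymax 0.027
  obst t 0.18 0.31 ymax 0.038
  obst t 0.18 0.37 ymax 0.046
  obst t 0.18 0.43 ymax 0.041
  obst t 0.18 0.49 ymax 0.046
  obst t 0.18 0.55 ymax 0.296
  obst t 0.18 0.61 ymax 0.295
```

>>> {"method": "arm_command", "body": {"rows": [[60, [0.6, -1, 0], [0, 0, 0.031]], [60, [0.6, -1, 0], [0, 0, 0.031]], [60, [0.6, -1, 0], [0, 0, 0.031]], [60, [0.6, -1, 0], [0, 0, 0.031]], [60, [0.6, -1, 0], [0, 0, 0.031]], [60, [0.6, -1, 0], [0, 0, 0.031]], [60, [0.6, -1, 0], [0, 0, 0.031]], [60, [0.6, -1, 0], [0, 0, 0.031]], [60, [0.6, -1, 0], [0, 0, 0.031]], [60, [0.6, -1, 0], [0, 0, 0.031]], [60, [0.6, -1, 0], [0, 0, 0.031]]]}}

```text
time: 1.02
tool_pos: [0.3352, 0.3049, 0.231]
tool_rot: [-0.0, 0.102, 0.995, 0.0]
contact_force: [0.5, -0.1, 0.7]
gripper_width: 0.704
grasp_force: 0.0
```

```bash
python3 - <<'E'
from h import *
f=grab('wrist'); cv2.imwrite('pics/w1.png',cv2.resize(cv2.cvtColor(f['color'],4),(800,600)))
pickle.dump(f,open('w1.pkl','wb')); print(cam(f),f['R'].round(3).tolist(),f['mtx'].tolist())
E
```

```text
[0.2644722  0.31932839 0.37285555] [[0.203, 0.979, 0.0], [0.941, -0.196, 0.277], [0.272, -0.056, -0.961]] [[297.3186396354542, 0.0, 258.88100929472483], [0.0, 297.3186396354542, 188.4432903415295], [0.0, 0.0, 1.0]]
```

View pics/w1.png

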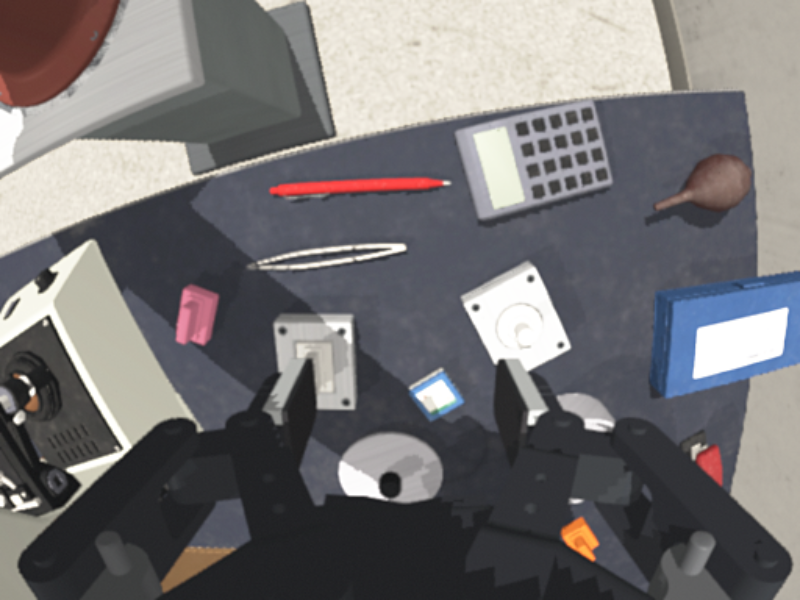

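>>> {"method": "arm_command", "body": {"rows": [[60, [0.25, -0.31, -0.25], [0, 0, 0]], [60, [0.25, -0.31, -0.25], [0, 0, 0]], [60, [0.25, -0.31, -0.25], [0, 0, 0]], [60, [0.25, -0.31, -0.25], [0, 0, 0]], [60, [0.25, -0.31, -0.25], [0, 0, 0]], [60, [0.25, -0.31, -0.25], [0, 0, 0]]]}}

```text
time: 1.57
tool_pos: [0.4094, 0.2132, 0.1555]
tool_rot: [-0.001, 0.101, 0.995, -0.0]
contact_force: [0.3, 1.2, 1.2]
gripper_width: 0.704
grasp_force: 0.0
```

```bash
python3 - <<'E'
from h import *
f=grab('wrist'); cv2.imwrite('pics/w2.png',cv2.resize(cv2.cvtColor(f['color'],4),(800,600)))
pickle.dump(f,open('w2.pkl','wb')); print(cam(f),monitor.state()['tool_pos'],(f['z_map']>0).mean())
E
```

```text
[0.3388813  0.22746389 0.29749863] [0.40973036 0.21373058 0.15651972] 0.9922739664713541
```

View pics/w2.png

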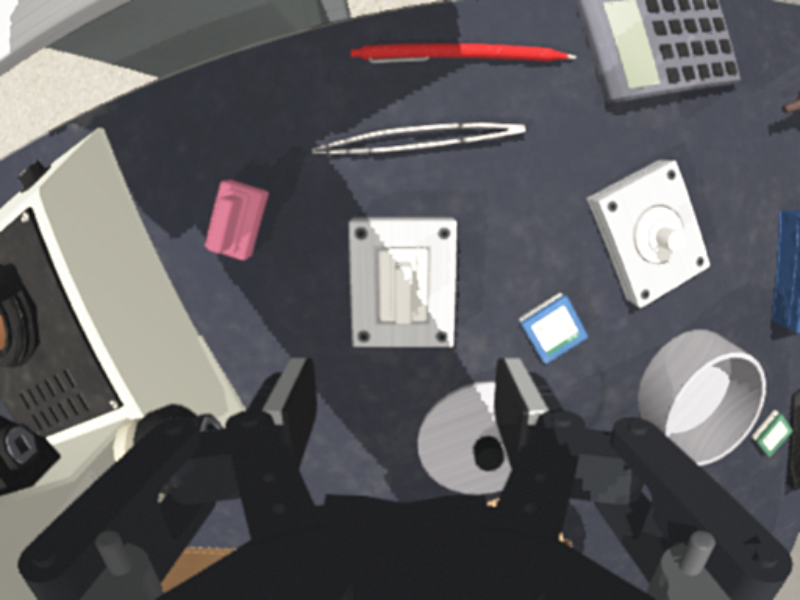

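```bash
cat >> h.py <<'E'
def fcloud(f):
    z=f['z_map']; v,u=np.indices(z.shape); d=rays(f,np.c_[u.ravel(),v.ravel()].astype(float),True)
    dz=d@f['R'][2]; return (cam(f)+d*(z.ravel()/dz)[:,None]).reshape(*z.shape,3)
E
python3 - <<'E'
from h import *
s,t=load('scene'),load('top')
for n in('w1','w2'):
  f=load(n); P=fcloud(f)
  for nm,c0 in(('obl',(.412,.213)),('rnd',(.412,.386))):
    d=np.hypot(P[...,0]-c0[0],P[...,1]-c0[1])
    m=((d<.06)&(P[...,2]>.016)&(P[...,2]<.030)).astype(np.uint8)
    m=cv2.morphologyEx(m,cv2.MORPH_OPEN,np.ones((3,3)))
    v,u=np.nonzero(m); W=onplane(f,np.c_[u,v],.022,True)[:,:2]
    print(n,nm,cv2.minAreaRect((W*1000).astype(np.float32)),np.median(P[m>0][:,2]))
    m=(d<.04)&(P[...,2]>.040)&(P[...,2]<.052); v,u=np.nonzero(m); W=onplane(f,np.c_[u,v],.046,True)[:,:2]
    if len(W)>5: print('  web',m.sum(),W.mean(0),cv2.minAreaRect((W*1000).astype(np.float32)),np.median(P[m][:,2]))
  for nm,c0,h,a,b,z in(('rim',(.546,.424),.06,.044,.056,.05),('knob',(.547,.248),.025,.026,.038,.032),('lid',(.547,.248),.065,.006,.014,.010)):
    m=(np.hypot(P[...,0]-c0[0],P[...,1]-c0[1])<h)&(P[...,2]>a)&(P[...,2]<b); v,u=np.nonzero(m)
    W=onplane(f,np.c_[u,v],z,True)[:,:2]; print(n,nm,len(W),cv2.minEnclosingCircle((W*1000).astype(np.float32)),cv2.fitEllipse((W*1000).astype(np.float32))[:2] if len(W)>5 else '')
  b=(P[...,0]>.5)&(P[...,0]<.66)&(P[...,1]>.1)&(P[...,1]<.45)&(P[...,2]>.06)&(P[...,2]<.3)
P=cloud(t)
for lo,hi in((.02,.1),(.1,.16),(.16,.3)):
  q=P[(P[...,2]>lo)&(P[...,2]<hi)&(P[...,0]>.57)&(P[...,0]<.75)&(P[...,1]>.1)&(P[...,1]<.35)]; print('box xmin',lo,np.percentile(q[:,0],1), [ (round(y,2),q[abs(q[:,1]-y)<.02][:,0].min().round(3)) for y in(.15,.2,.25,.3) if (abs(q[:,1]-y)<.02).any()])
# triangulation of web/knob top centres: w2 vs top
def c(f,P,c0,r,a,b):
  m=(np.hypot(P[...,0]-c0[0],P[...,1]-c0[1])<r)&(P[...,2]>a)&(P[...,2]<b); v,u=np.nonzero(m); return np.array([u.mean(),v.mean()])
w=load('w2'); Pw=fcloud(w)
for nm,c0,r,a,b in(('web',(.412,.213),.04,.038,.054),):
  u1=c(w,Pw,c0,r,a,b)
  for f,Pf in((t,P),(s,cloud(s))):
    u2=c(f,Pf,c0,r,a,b); print(nm,meet(cam(w),rays(w,u1,True)[0],cam(f),rays(f,u2)[0]))
E
```

```text
w1 obl ((410.07708740234375, 212.0279083251953), (64.9439468383789, 80.2684097290039), 78.37409210205078) 0.021332569034296145
  web 32 [0.40897769 0.21780118] ((408.309326171875, 217.86842346191406), (2.1450600624084473, 31.772302627563477), 79.19892120361328) 0.04312492159445258
w1 rnd ((408.101806640625, 385.1161193847656), (81.6273422241211, 64.81277465820312), 17.688060760498047) 0.021406691500876984
  web 104 [0.40768145 0.384791  ] ((407.76251220703125, 384.68438720703125), (12.608908653259277, 14.665824890136719), 83.00260925292969) 0.044736697842901185
w1 rim 90 ((542.4708251953125, 427.334228515625), 49.454505920410156) ((543.4947509765625, 428.2611389160156), (88.26561737060547, 103.29178619384766))
w1 knob 153 ((540.9444580078125, 247.32144165039062), 12.607274055480957) ((541.5845947265625, 247.51129150390625), (18.031049728393555, 20.735004425048828))
w1 lid 2136 ((542.1697387695312, 247.111083984375), 51.00164031982422) ((537.8170166015625, 248.74009704589844), (74.57549285888672, 83.73953247070312))
w2 obl ((410.11236572265625, 211.40003967285156), (63.29907989501953,
[... 845 characters left out ...]
7109375), 51.09282684326172) ((542.8511352539062, 233.78692626953125), (59.358848571777344, 85.51399230957031))
box xmin 0.02 0.5981592526672131 [(0.15, np.float64(0.621)), (0.2, np.float64(0.61)), (0.25, np.float64(0.597)), (0.3, np.float64(0.606))]
box xmin 0.1 0.5987401797995031 [(0.15, np.float64(0.617)), (0.2, np.float64(0.608)), (0.25, np.float64(0.597)), (0.3, np.float64(0.607))]
box xmin 0.16 0.5989887392899146 [(0.15, np.float64(0.616)), (0.2, np.float64(0.606)), (0.25, np.float64(0.596)), (0.3, np.float64(0.593))]
web (array([0.41227142, 0.21085546, 0.03476739]), np.float64(0.00040803983962731387))
web (array([0.41182303, 0.21054067, 0.03779383]), np.float64(0.0011848797770038974))
```

>>> {"method": "arm_command", "body": {"rows": [[45, [0.004, -0.007, -0.1], [0, 0, 0]], [45, [0.004, -0.007, -0.2], [0, 0, 0]], [45, [0.004, -0.007, -0.3], [0, 0, 0]], [45, [0.004, -0.007, -0.36], [0, 0, 0]], [45, [0.004, -0.007, -0.39], [0, 0, 0]], [45, [0.004, -0.007, -0.405], [0, 0, 0]], [45, [0.004, -0.007, -0.415], [0, 0, 0]], [45, [0.004, -0.007, -0.42], [0, 0, 0]], [45, [0.004, -0.007, -0.42], [0, 0, 0]]]}}

```text
time: 2.37
tool_pos: [0.4123, 0.211, 0.0316]
tool_rot: [0.001, 0.101, 0.995, 0.001]
contact_force: [0.8, 0.3, -0.0]
gripper_width: 0.53
grasp_force: 0.0
```

Free of contact, 1.5 mm above the step. Close.

>>> {"method": "arm_command", "body": {"rows": [[30, [0, 0, 0], [0, 0, 0]], [20, [0, 0, 0], [0, 0, 0]], [14, [0, 0, 0], [0, 0, 0]], [0, [0, 0, 0], [0, 0, 0]], [0, [0, 0, 0], [0, 0, 0]], [0, [0, 0, 0], [0, 0, 0]], [0, [0, 0, 0], [0, 0, 0]], [0, [0, 0, 0], [0, 0, 0]]]}}

```text
time: 3.03
tool_pos: [0.4118, 0.2105, 0.0309]
tool_rot: [0.0, 0.101, 0.995, 0.0]
contact_force: [-0.4, 0.7, 4.6]
gripper_width: 0.103
grasp_force: 61.3
```

>>> {"method": "arm_command", "body": {"rows": [[0, [0, 0, 0.01], [0, 0, 0]], [0, [0, 0, 0.03], [0, 0, 0]], [0, [0, 0, 0.06], [0, 0, 0]], [0, [0, 0, 0.1], [0, 0, 0]], [0, [0, 0, 0.16], [0, 0, 0]], [0, [0, 0, 0.23], [0, 0, 0]], [0, [0, 0, 0.29], [0, 0, 0]], [0, [0, 0, 0.33], [0, 0, 0]], [0, [0, 0, 0.33], [0, 0, 0]], [0, [0, 0, 0.33], [0, 0, 0]]]}}

```text
time: 3.87
tool_pos: [0.4115, 0.2103, 0.1298]
tool_rot: [0.0, 0.101, 0.995, 0.0]
contact_force: [0.3, -1.1, -0.6]
gripper_width: 0.099
grasp_force: 60.6
```

```bash
python3 - <<'E'
from h import *
f=grab('wrist'); pickle.dump(f,open('w3.pkl','wb')); cv2.imwrite('pics/w3.png',cv2.resize(cv2.cvtColor(f['color'],4),(800,600)))
s=monitor.state(); print(s['time'],s['tool_pos'],s['gripper_width'],s['grasp_force'],s['contact_force'])
E
```

```text
3.9167 [0.41075074 0.2101349  0.12863621] 0.10247515467001371 60.60953736305237 [-0.22445494  0.07874455 -0.84630548]
```

View pics/w3.png

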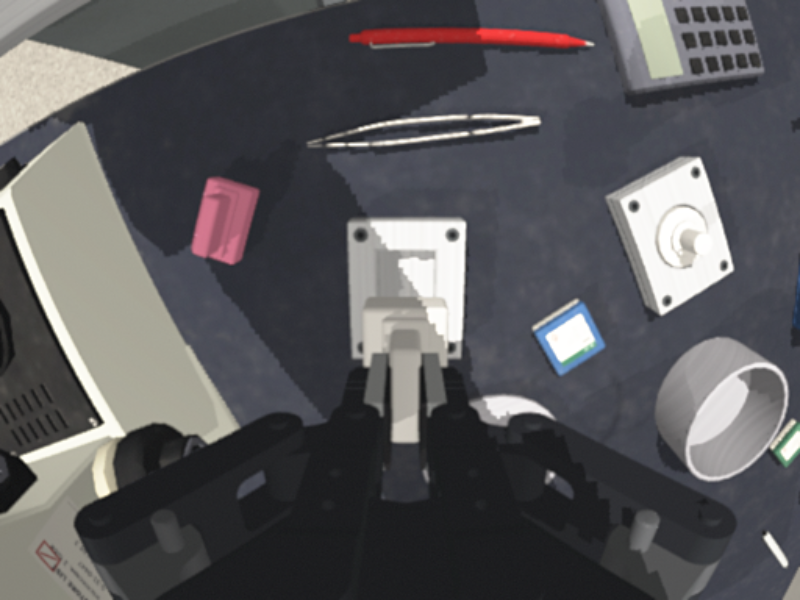

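>>> {"method": "arm_command", "body": {"rows": [[0, [0.03, 0.05, 0], [0, 0, 0]], [0, [0.08, 0.13, 0], [0, 0, 0]], [0, [0.15, 0.24, 0], [0, 0, 0]], [0, [0.22, 0.35, 0], [0, 0, 0]], [0, [0.29, 0.46, 0], [0, 0, 0]], [0, [0.35, 0.56, 0], [0, 0, 0]], [0, [0.4, 0.64, 0], [0, 0, 0]], [0, [0.43, 0.68, 0], [0, 0, 0]], [0, [0.443, 0.703, 0], [0, 0, 0]], [0, [0.443, 0.703, 0], [0, 0, 0]], [0, [0.443, 0.703, 0], [0, 0, 0]]]}}

```text
time: 4.83
tool_pos: [0.5432, 0.4204, 0.1276]
tool_rot: [-0.001, 0.101, 0.995, -0.001]
contact_force: [-0.1, -0.3, -0.7]
gripper_width: 0.101
grasp_force: 60.6
```

```bash
python3 - <<'E'
from h import *
a=[]
for n,(v,u,h,w) in(('wrist',(150,120,234,280)),('top',(140,100,110,130))):
    f=grab(n); c=cv2.cvtColor(f['color'],4)[v:v+h,u:u+w]; a.append(cv2.resize(c,(400,400*h//w),interpolation=2)); 
h=min(x.shape[0] for x in a); cv2.imwrite('pics/d.png',np.hstack([x[:h] for x in a]))
f=load('wrist'); P=fcloud(f); s=monitor.state(); print(s['tool_pos'],s['grasp_force'],h)
m=(np.hypot(P[...,0]-.545,P[...,1]-.421)<.06)&(P[...,2]>.044)&(P[...,2]<.056); v,u=np.nonzero(m)
W=(onplane(f,np.c_[u,v],.05,True)[:,:2]*1000).astype(np.float32); print(len(W),cv2.minEnclosingCircle(W),cv2.fitEllipse(W))
E
```

```text
[0.54338138 0.42011918 0.12853727] 60.62211871147156 334
1423 ((543.6561889648438, 423.7620544433594), 48.41648483276367) ((543.2642211914062, 423.8327941894531), (91.68626403808594, 92.0296859741211), 58.78682327270508)
```

View pics/d.png

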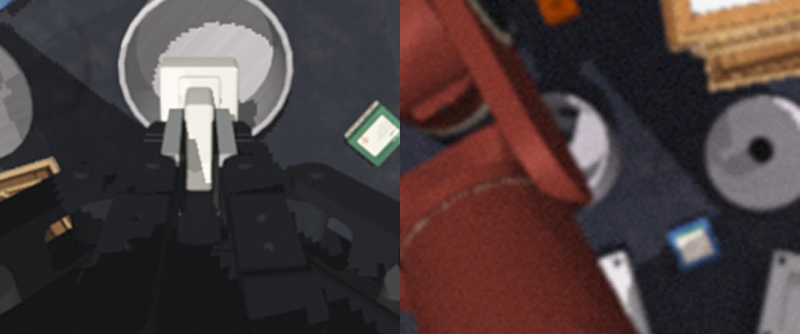

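>>> {"method": "arm_command", "body": {"rows": [[0, [0, 0.01, -0.03], [0, 0, 0]], [0, [0, 0.01, -0.08], [0, 0, 0]], [0, [0, 0.01, -0.13], [0, 0, 0]], [0, [0, 0.01, -0.18], [0, 0, 0]], [0, [0, 0.01, -0.22], [0, 0, 0]], [0, [0, 0.01, -0.26], [0, 0, 0]], [0, [0, 0.01, -0.29], [0, 0, 0]], [0, [0, 0.01, -0.31], [0, 0, 0]], [0, [0, 0.01, -0.32], [0, 0, 0]], [0, [0, 0.01, -0.325], [0, 0, 0]], [0, [0, 0.01, -0.33], [0, 0, 0]], [0, [0, 0.01, -0.33], [0, 0, 0]]]}}

```text
time: 5.93
tool_pos: [0.5446, 0.4245, 0.0308]
tool_rot: [0.0, 0.101, 0.995, 0.0]
contact_force: [0.2, 0.3, -0.4]
gripper_width: 0.101
grasp_force: 60.6
```

>>> {"method": "arm_command", "body": {"rows": [[0, [0, 0, -0.004], [0, 0, 0]], [0, [0, 0, -0.007], [0, 0, 0]], [0, [0, 0, -0.009], [0, 0, 0]], [0, [0, 0, -0.011], [0, 0, 0]], [0, [0, 0, -0.011], [0, 0, 0]], [0, [0, 0, -0.011], [0, 0, 0]]]}}

```text
time: 6.43
tool_pos: [0.5442, 0.4242, 0.027]
tool_rot: [-0.0, 0.101, 0.995, -0.0]
contact_force: [-0.5, -1.0, -0.6]
gripper_width: 0.098
grasp_force: 60.6
```

>>> {"method": "arm_command", "body": {"rows": [[0, [0, 0, -0.002], [0, 0, 0]], [0, [0, 0, -0.004], [0, 0, 0]], [0, [0, 0, -0.004], [0, 0, 0]], [0, [0, 0, -0.004], [0, 0, 0]]]}}

```text
time: 6.77
tool_pos: [0.5444, 0.4245, 0.0269]
tool_rot: [0.0, 0.101, 0.995, 0.0]
contact_force: [-1.6, -1.7, 5.5]
gripper_width: 0.101
grasp_force: 61.4
```

>>> {"method": "arm_command", "body": {"rows": [[11, [0, 0, 0], [0, 0, 0]], [13, [0, 0, 0], [0, 0, 0]], [16, [0, 0, 0], [0, 0, 0]], [20, [0, 0, 0], [0, 0, 0]], [24, [0, 0, 0], [0, 0, 0]], [24, [0, 0, 0], [0, 0, 0]], [24, [0, 0, 0], [0, 0, 0]], [24, [0, 0, 0], [0, 0, 0]]]}}

```text
time: 7.43
tool_pos: [0.5442, 0.4242, 0.0258]
tool_rot: [-0.0, 0.101, 0.995, -0.0]
contact_force: [-0.2, -0.1, 0.6]
gripper_width: 0.282
grasp_force: 0.0
```

>>> {"method": "arm_command", "body": {"rows": [[24, [0, 0, 0.02], [0, 0, 0]], [24, [0, 0, 0.06], [0, 0, 0]], [24, [0, 0, 0.12], [0, 0, 0]], [24, [0, 0, 0.2], [0, 0, 0]], [24, [0, 0, 0.3], [0, 0, 0]], [24, [0, 0, 0.4], [0, 0, 0]], [24, [0, 0, 0.45], [0, 0, 0]], [24, [0, 0, 0.45], [0, 0, 0]], [24, [0, 0, 0.45], [0, 0, 0]]]}}

```text
time: 8.18
tool_pos: [0.5448, 0.4246, 0.1625]
tool_rot: [0.001, 0.101, 0.995, 0.001]
contact_force: [0.2, 0.3, -0.3]
gripper_width: 0.284
grasp_force: 0.0
```

```bash
python3 - <<'E'
from h import *
f=grab('wrist'); pickle.dump(f,open('w4.pkl','wb')); P=fcloud(f); print(monitor.state()['tool_pos'])
cv2.imwrite('pics/w4.png',cv2.resize(cv2.cvtColor(f['color'],4),(800,600)))
d=np.hypot(P[...,0]-.5445,P[...,1]-.424)
for nm,m,z in(('rim',(d>.03)&(d<.06)&(P[...,2]>.046)&(P[...,2]<.056),.05),('web',(d<.03)&(P[...,2]>.038)&(P[...,2]<.05),.042)):
    v,u=np.nonzero(m); W=(onplane(f,np.c_[u,v],z,True)[:,:2]*1000).astype(np.float32); print(nm,len(W),cv2.fitEllipse(W) if nm=='rim' else cv2.minAreaRect(W),np.median(P[m][:,2]))
d=np.hypot(P[...,0]-.5435,P[...,1]-.247); m=(d<.025)&(P[...,2]>.026)&(P[...,2]<.038); v,u=np.nonzero(m)
W=(onplane(f,np.c_[u,v],.032,True)[:,:2]*1000).astype(np.float32); print('knob',len(W),cv2.minEnclosingCircle(W))
E
```

```text
[0.54381181 0.42396947 0.16014479]
rim 1260 ((543.8399658203125, 423.7861633300781), (92.2286605834961, 92.45686340332031), 74.31293487548828) 0.04891196882028365
web 391 ((542.2239379882812, 424.3995361328125), (9.271261215209961, 33.10258865356445), 78.35910034179688) 0.04091491548523668
knob 269 ((544.1261596679688, 249.8596649169922), 12.166821479797363)
```

View pics/w4.png

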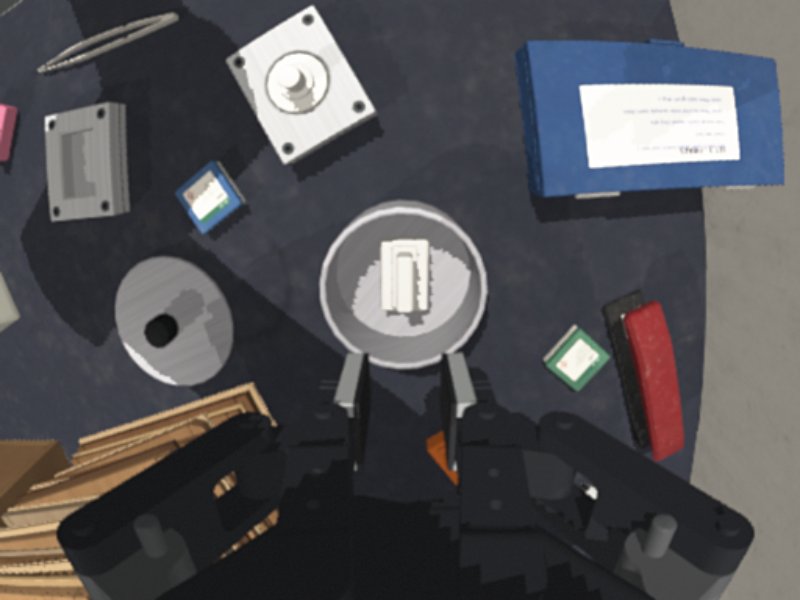

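>>> {"method": "arm_command", "body": {"rows": [[45, [0, -0.1, 0.06], [0, 0, 0.06]], [45, [0, -0.2, 0.06], [0, 0, 0.12]], [45, [0, -0.3, 0.06], [0, 0, 0.18]], [45, [0, -0.4, 0.06], [0, 0, 0.25]], [45, [0, -0.5, 0.06], [0, 0, 0.25]], [45, [-0.003, -0.56, 0.06], [0, 0, 0.25]], [45, [-0.003, -0.59, 0.06], [0, 0, 0.25]], [45, [-0.003, -0.59, 0.06], [0, 0, 0.25]], [45, [-0.003, -0.59, 0.06], [0, 0, 0.25]]]}}

```text
time: 8.98
tool_pos: [0.5427, 0.2473, 0.1774]
tool_rot: [-0.001, -0.095, 0.995, 0.0]
contact_force: [0.4, -0.2, -0.3]
gripper_width: 0.525
grasp_force: 0.0
```

```bash
python3 - <<'E'
from h import *
f=grab('wrist'); pickle.dump(f,open('w5.pkl','wb')); s=monitor.state(); print(s['tool_pos'],s['tool_rot'],s['joint_pos'])
for n in('w4','w5'):
  f=load(n); P=fcloud(f); g=f['color'].max(2)
  d=np.hypot(P[...,0]-.544,P[...,1]-.247)
  m=(d<.025)&(P[...,2]>.028)&(P[...,2]<.037); v,u=np.nonzero(m); W=(onplane(f,np.c_[u,v],.032,True)[:,:2]*1000).astype(np.float32); print(n,'knobtop',len(W),W.mean(0),cv2.minEnclosingCircle(W),np.median(P[m][:,2]))
  m=(d<.06)&(P[...,2]>.005)&(P[...,2]<.015); v,u=np.nonzero(m); W=(onplane(f,np.c_[u,v],.010,True)[:,:2]*1000).astype(np.float32); print('flange',len(W),cv2.minEnclosingCircle(W),np.median(P[m][:,2]))
  q=P[(P[...,2]>.06)&(P[...,2]<.25)&(P[...,0]>.57)&(P[...,0]<.7)&(P[...,1]>.1)&(P[...,1]<.36)]
  for y in np.arange(.16,.34,.02):
    w=q[abs(q[:,1]-y)<.01]
    if len(w)>3: print('  box y',y.round(2),np.percentile(w[:,0],2).round(3),'zmax',w[:,2].max().round(3))
E
```

```text
[0.54290051 0.24784843 0.17777754] [-7.55583285e-04 -9.53170923e-02  9.95446667e-01  1.17735522e-04] [ 3.03359664e-01  2.56096817e-02  1.73143626e+00  5.51706076e-04
  1.38597677e+00 -1.45846253e+00]
w4 knobtop 242 [544.0439 248.96  ] ((543.42626953125, 248.75482177734375), 11.665007591247559) 0.030974983629312725
flange 4436 ((544.8206176757812, 248.84658813476562), 51.60078048706055) 0.009089894175242669
  box y 0.16 0.616 zmax 0.195
  box y 0.18 0.613 zmax 0.207
  box y 0.2 0.608 zmax 0.217
  box y 0.22 0.605 zmax 0.217
  box y 0.24 0.6 zmax 0.218
  box y 0.26 0.596 zmax 0.217
  box y 0.28 0.595 zmax 0.217
  box y 0.3 0.639 zmax 0.15
w5 knobtop 352 [544.253   246.19347] ((544.3511352539062, 246.03314208984375), 10.825695037841797) 0.031036212892021242
flange 6264 ((544.6943359375, 246.95794677734375), 50.83054733276367) 0.009166814125448897
  box y 0.16 0.619 zmax 0.182
  box y 0.18 0.611 zmax 0.218
  box y 0.2 0.609 zmax 0.214
  box y 0.22 0.604 zmax 0.167
  box y 0.24 0.601 zmax 0.167
  box y 0.26 0.597 zmax 0.168
  box y 0.28 0.596 zmax 0.168
  box y 0.3 0.616 zmax 0.13
```

>>> {"method": "arm_command", "body": {"rows": [[45, [0, 0, -0.1], [0, 0, 0]], [45, [0, 0, -0.2], [0, 0, 0]], [45, [0, 0, -0.27], [0, 0, 0]], [45, [0, 0, -0.33], [0, 0, 0]], [45, [0, 0, -0.39], [0, 0, 0]], [45, [0, 0, -0.44], [0, 0, 0]], [45, [0, 0, -0.48], [0, 0, 0]], [45, [0, 0, -0.51], [0, 0, 0]], [45, [0, 0, -0.53], [0, 0, 0]], [45, [0, 0, -0.545], [0, 0, 0]], [45, [0, 0, -0.55], [0, 0, 0]], [45, [0, 0, -0.55], [0, 0, 0]]]}}

```text
time: 10.03
tool_pos: [0.5435, 0.2474, 0.014]
tool_rot: [0.0, -0.095, 0.995, 0.0]
contact_force: [-0.3, 0.1, -0.2]
gripper_width: 0.528
grasp_force: 0.0
```

>>> {"method": "arm_command", "body": {"rows": [[35, [0, 0, 0], [0, 0, 0]], [28, [0, 0, 0], [0, 0, 0]], [24, [0, 0, 0], [0, 0, 0]], [15, [0, 0, 0], [0, 0, 0]], [0, [0, 0, 0], [0, 0, 0]], [0, [0, 0, 0], [0, 0, 0]], [0, [0, 0, 0], [0, 0, 0]], [0, [0, 0, 0], [0, 0, 0]]]}}

```text
time: 10.7
tool_pos: [0.5441, 0.2473, 0.0149]
tool_rot: [0.001, -0.095, 0.995, -0.0]
contact_force: [-0.7, -1.2, 6.0]
gripper_width: 0.23
grasp_force: 58.7
```

>>> {"method": "arm_command", "body": {"rows": [[0, [0, 0, 0.01], [0, 0, 0]], [0, [-0.02, 0, 0.03], [0, 0, 0]], [0, [-0.05, 0, 0.06], [0, 0, 0]], [0, [-0.08, 0, 0.1], [0, 0, 0]], [0, [-0.1, 0, 0.16], [0, 0, 0]], [0, [-0.1, 0, 0.22], [0, 0, 0]], [0, [-0.1, 0, 0.28], [0, 0, 0]], [0, [-0.1, 0, 0.32], [0, 0, 0]], [0, [-0.1, 0, 0.33], [0, 0, 0]], [0, [-0.1, 0, 0.33], [0, 0, 0]]]}}

```text
time: 11.53
tool_pos: [0.5136, 0.2475, 0.1137]
tool_rot: [0.001, -0.095, 0.995, 0.0]
contact_force: [-0.0, -0.0, -1.4]
gripper_width: 0.231
grasp_force: 58.7
```

```bash
python3 - <<'E'
from h import *
s=monitor.state(); tp=s['tool_pos']; print(tp,s['contact_force'],s['gripper_width'],s['grasp_force'])
f=grab('scene'); P=cloud(f); d=np.hypot(P[...,0]-tp[0],P[...,1]-tp[1])
for n in('scene','wrist'):
  f=grab(n); P=(cloud if n=='scene' else fcloud)(f); d=np.hypot(P[...,0]-tp[0],P[...,1]-tp[1])
  m=(d<.056)&(d>.016)&(abs(P[...,2]-.108)<.006); q=P[m]
  if len(q)>20:
    A=np.c_[q[:,:2]-tp[:2],np.ones(len(q))]; c=np.linalg.lstsq(A,q[:,2],rcond=None)[0]; r=q[:,2]-A@c
    print(n,len(q),'plane',c.round(4),r.std()); v,u=np.nonzero(m)
    W=(onplane(f,np.c_[u,v],c[2],n=='wrist')[:,:2]*1000).astype(np.float32); print(cv2.minEnclosingCircle(W))
E
```

```text
[0.5136385  0.24745845 0.11374525] [-3.00011945e-02 -1.30950227e-03 -1.42344168e+00] 0.23119139117440518 58.67873132228851
scene 1041 plane [ 0.0007 -0.0008  0.1077] 0.0013356142334726797
((515.9309692382812, 249.8495635986328), 51.45807647705078)
wrist 15068 plane [-0.0021  0.0002  0.1059] 0.0006287333464362786
((512.7394409179688, 247.55088806152344), 50.76906967163086)
```

>>> {"method": "arm_command", "body": {"rows": [[0, [0.005, 0.03, 0], [0, 0, 0]], [0, [0.02, 0.1, 0], [0, 0, 0]], [0, [0.035, 0.19, 0], [0, 0, 0]], [0, [0.05, 0.29, 0], [0, 0, 0]], [0, [0.07, 0.39, 0], [0, 0, 0]], [0, [0.085, 0.47, 0], [0, 0, 0]], [0, [0.095, 0.53, 0], [0, 0, 0]], [0, [0.1, 0.57, 0], [0, 0, 0]], [0, [0.104, 0.587, 0], [0, 0, 0]], [0, [0.104, 0.587, 0], [0, 0, 0]], [0, [0.104, 0.587, 0], [0, 0, 0]]]}}

```text
time: 12.6
tool_pos: [0.5442, 0.4228, 0.1122]
tool_rot: [-0.001, -0.095, 0.995, -0.0]
contact_force: [-0.3, -0.0, -1.0]
gripper_width: 0.23
grasp_force: 58.8
```

```bash
cat > chk.py <<'E'
from h import *
import sys
zl=float(sys.argv[1]); s=monitor.state(); tp=s['tool_pos']; print(tp,s['contact_force'],s['grasp_force'])
for n in('scene','wrist'):
  f=grab(n); P=(cloud if n=='scene' else fcloud)(f); d=np.hypot(P[...,0]-tp[0],P[...,1]-tp[1])
  m=(d<.056)&(d>.016)&(abs(P[...,2]-zl)<.006); q=P[m]
  if len(q)>20:
    A=np.c_[q[:,:2]-tp[:2],np.ones(len(q))]; c=np.linalg.lstsq(A,q[:,2],rcond=None)[0]
    v,u=np.nonzero(m); W=(onplane(f,np.c_[u,v],c[2],n=='wrist')[:,:2]*1000).astype(np.float32); print(n,len(q),'plane',c.round(4),cv2.minEnclosingCircle(W))
  m=(d<.056)&(P[...,2]>.03)&(P[...,2]<.051); v,u=np.nonzero(m)
  if len(v)>20:
    W=(P[m][:,:2]*1000).astype(np.float32); r=np.linalg.norm; from scipy.optimize import least_squares as L
    x=L(lambda p:np.hypot(W[:,0]-p[0],W[:,1]-p[1])-48.5,[tp[0]*1e3,tp[1]*1e3],loss='soft_l1').x; print(n,'dish wall',len(W),x.round(1))
E
python3 chk.py .107
```

```text
[0.54424321 0.42278315 0.112161  ] [-0.25081517 -0.04519714 -1.02119169] 58.79425227642059
scene 1371 plane [-0.003  -0.0024  0.1076] ((547.0173950195312, 425.315185546875), 50.79490661621094)
scene dish wall 223 [546.8 423.5]
wrist 14964 plane [-1.600e-03  1.000e-04  1.065e-01] ((544.5716552734375, 422.969970703125), 50.774620056152344)
wrist dish wall 693 [545.6 423.8]
```

>>> {"method": "arm_command", "body": {"rows": [[0, [0, 0.002, -0.03], [0, 0, 0]], [0, [0, 0.002, -0.06], [0, 0, 0]], [0, [0, 0.002, -0.09], [0, 0, 0]], [0, [0, 0.002, -0.12], [0, 0, 0]], [0, [0, 0.002, -0.14], [0, 0, 0]], [0, [0, 0.002, -0.15], [0, 0, 0]], [0, [0, 0.002, -0.157], [0, 0, 0]], [0, [0, 0.002, -0.164], [0, 0, 0]], [0, [0, 0.002, -0.17], [0, 0, 0]], [0, [0, 0.002, -0.174], [0, 0, 0]], [0, [0, 0.002, -0.174], [0, 0, 0]]]}}

```text
time: 13.62
tool_pos: [0.5446, 0.424, 0.0607]
tool_rot: [0.0, -0.095, 0.995, 0.0]
contact_force: [1.0, 0.2, -0.7]
gripper_width: 0.23
grasp_force: 58.8
```

>>> {"method": "arm_command", "body": {"rows": [[0, [0, 0, -0.002], [0, 0, 0]], [0, [0, 0, -0.004], [0, 0, 0]], [0, [0, 0, -0.005], [0, 0, 0]], [0, [0, 0, -0.005], [0, 0, 0]], [0, [0, 0, -0.005], [0, 0, 0]]]}}

```text
time: 14.03
tool_pos: [0.5448, 0.4241, 0.06]
tool_rot: [0.0, -0.095, 0.995, 0.0]
contact_force: [-1.3, -1.3, 4.2]
gripper_width: 0.23
grasp_force: 59.1
```

Contact (4 N up). Check that it is seated before letting go.

```bash
python3 chk.py .055
```

```text
[0.54475927 0.42412182 0.05997026] [-1.31857804 -1.30097454  4.19765268] 59.1431200504303
scene 1214 plane [ 0.0002 -0.0015  0.0554] ((547.669189453125, 426.4193115234375), 50.76545333862305)
scene dish wall 64 [546.8 424. ]
wrist 14981 plane [0.0007 0.0005 0.0542] ((544.9986572265625, 424.74041748046875), 50.82766342163086)
wrist dish wall 250 [544.6 423.6]
```

>>> {"method": "arm_command", "body": {"rows": [[0, [0, 0, -0.001], [0, 0, 0]], [23, [0, 0, -0.001], [0, 0, 0]], [25, [0, 0, -0.001], [0, 0, 0]], [28, [0, 0, -0.001], [0, 0, 0]], [34, [0, 0, -0.001], [0, 0, 0]], [42, [0, 0, -0.001], [0, 0, 0]], [45, [0, 0, -0.001], [0, 0, 0]], [45, [0, 0, -0.001], [0, 0, 0]], [45, [0, 0, -0.001], [0, 0, 0]]]}}

```text
time: 14.88
tool_pos: [0.5445, 0.4239, 0.0587]
tool_rot: [-0.0, -0.095, 0.995, -0.0]
contact_force: [0.5, 1.1, -0.0]
gripper_width: 0.527
grasp_force: 0.0
```

>>> {"method": "arm_command", "body": {"rows": [[45, [0, 0, 0.02], [0, 0, 0]], [45, [0, 0, 0.06], [0, 0, 0]], [45, [0, 0, 0.12], [0, 0, 0]], [45, [0, 0, 0.2], [0, 0, 0]], [45, [0, 0, 0.3], [0, 0, 0]], [45, [0, 0, 0.4], [0, 0, 0]], [45, [0, 0, 0.45], [0, 0, 0]], [45, [0, 0, 0.45], [0, 0, 0]], [45, [0, 0, 0.45], [0, 0, 0]]]}}

```text
time: 15.63
tool_pos: [0.5451, 0.4243, 0.1955]
tool_rot: [0.001, -0.095, 0.995, 0.001]
contact_force: [-0.3, -0.0, -0.6]
gripper_width: 0.532
grasp_force: 0.0
```

```bash
python3 chk.py .055; python3 - <<'E'
from h import *
f=load('wrist'); a=cv2.cvtColor(f['color'],4); b=cv2.cvtColor(load('scene')['color'],4)[200:350,170:370]
cv2.imwrite('pics/e.png',np.hstack([cv2.resize(a,(400,300)),cv2.resize(b,(400,300))]))
E
```

```text
[0.54507749 0.42428402 0.19552238] [-0.31134719 -0.04931599 -0.64964829] 0.0
scene 1585 plane [ 0.0008 -0.0015  0.0553] ((547.952392578125, 426.3435363769531), 51.03997039794922)
scene dish wall 62 [546.9 424. ]
wrist 7141 plane [0.0012 0.0003 0.0542] ((545.5558471679688, 424.9711608886719), 51.00850296020508)
wrist dish wall 27 [544.7 424.4]
```

View pics/e.png

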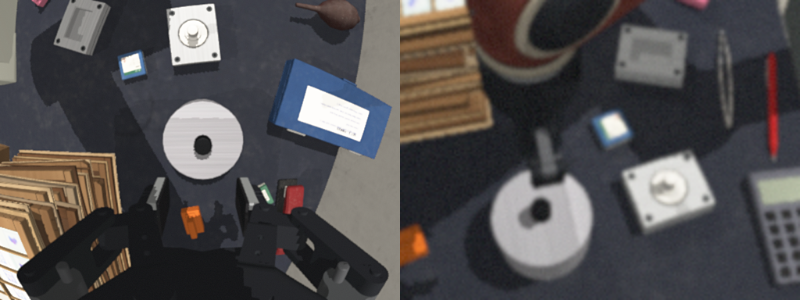

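The picture shows the lid seated level on the dish (left pane 203,140; right pane 542,215). Its top plane is at 55 mm, tilted about 0.002 rad. The round casting is still in its mould (left pane 193,35) and the gripper is clear.

```bash
python3 -c "
from h import *
print(manip.job_done())"
```

```text
the job is handed in; nothing more can be done
None
```

The job is handed in: the bracket stands foot down in the dish, the lid sits level and seated on the rim (within about 1–2 mm of centre by my measurements), and the round casting was left in its mould; the hand-in call gave no verdict.

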